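# Close the feed-roller cartridge of the note counter and keep it pressed

### The job

Swing the steel hasp off its catch and right over, well past upright, so that it leans away from the green lower half of the note counter's roller cartridge and stays there. Then take the black upper half by its rib, fit it onto the two dowels of the lower half, and press it down against the spring plate until the two halves meet flush all round. Finish while still holding the pair pressed shut (do not let go), and leave the other things on the table where they are.

Things in the scene. Friction and masses are not known exactly. Their poses are not given: they have to be found in the camera images.
- stand: Blue metal stand, 170 x 116 x 12 mm, that does not move; origin centre of its underside, x along its length, z up. On it the fixed green lower half, 130 (x) x 56 (y) mm, top (parting face) 50 mm above the table. Two 10 mm steel dowels at x = +50 and -50 mm, y = 0 rise 20 mm above the parting face; the top 6 mm taper to 5 mm.
- seat (a point): Centre of the parting face of the lower half, 50 mm above the table, midway between the dowels; axes as the stand's. The fitted upper half has its origin here.
- plate (a joint): Orange spring plate (50 x 30 mm) between the dowels: how far it is pressed in, m. At 0 it stands 8 mm above the parting face; 0.008 when the halves are flush. It resists with 4 N at first, 12 N when flush, carries the upper half's weight without sinking, and lifts it again when nobody presses.
- hasp_hinge (a point): Hinge axis of the hasp: x = 0, y = +44 mm, 64 mm above the table in the stand's frame; the axis runs along the stand's x, axes as the stand's. The two hinge ears beside the strap reach 68 mm above the table.
- hasp_end (a point): Middle of the free end of the hasp, a steel strap 24 mm wide (along the hinge axis), 4 mm thick; this point is 110 mm from the hinge axis. An upturned lip, 18 mm high, ends it at 124 mm. Free underneath (50 mm above the stand's base). Pinch it by its two edges, 24 mm apart, or push it up from below; only its slot goes over the brass staple.
- hasp (a joint): Angle of the hasp, rad: 0 lying level over its catch, pointing to the stand's -y (the brass staple at y = -42 mm reaches 74 mm above the table); 1.57 upright; 2.4 its stop, leaning away over the stand's +y side, tip 145 mm above the table (190 mm upright). Light friction (under 1 N at the end) keeps it where it is left.
- cover: Loose black upper half, about 0.2 kg, right way up: plate 130 (x) x 56 (y) x 16 mm with two through holes 12 mm wide at x = +50 and -50 mm, y = 0, and on top a rib 60 (x) x 24 (y) mm, from 16 to 44 mm high, orange stripe on it, to grip across its 24 mm. Origin: centre of the underside, z up. Fits either way round (half a turn is the same).
- phone: Bystander, to be left alone: black smartphone lying flat, 150 x 72 x 9 mm. Origin at the centre of its underside.
- charger: Bystander, to be left alone: white plug-in charger, 50 x 44 x 28 mm with two steel pins. Origin at the centre of its underside.
- screwdriver: Bystander, to be left alone: red-handled screwdriver, 190 mm long, lying along its x axis. Origin at the centre of its underside.
- roller: Bystander, to be left alone: spare black rubber feed roller standing on end, 38 mm across, 42 mm tall. Origin at the centre of its underside.
- watch_case: Bystander, to be left alone: closed black watch case, 90 x 90 x 50 mm. Origin at the centre of its underside.
- mug: Bystander, to be left alone: white mug, 80 mm across, 90 mm tall, handle on its +y side. Origin at the centre of its underside.
Not all that is in view belongs to the job. Leave any white look-alike of the cover alone.

How it is judged (in metres and radians):
On the way, in this order (a step that is already met when the one before it is completed fails the run):
1. the hasp is swung off its catch and past upright (more than 1.75 rad) (value of joint hasp above 1.75 rad), for 0.2 s.
2. the upper half is threaded on both dowels (horizontal distance between cover and seat below 0.004 m and z of cover in the frame of seat below 0.013 m and angle between the x axis of cover and the x axis of seat, either way round below 0.06 rad), for 0.1 s.
At the end, for the whole second after the job is handed in: Through the last second the robot holds the upper half pressed (over 2 N): on both dowels (within 4 mm, 0.06 rad of the seat), flush (within 2.5 mm of the parting face), level within 0.04 rad and still; the hasp is past 1.75 rad (horizontal distance between cover and seat below 0.004 m and z of cover in the frame of seat between -0.003 and 0.0025 m and angle between the x axis of cover and the x axis of seat, either way round below 0.06 rad and angle between cover's own z axis and vertical below 0.04 rad and linear speed of cover below 0.02 m/s and value of joint hasp above 1.75 rad and contact force between any of the fingers, the arm and cover above 2 N); the arm keeps its last pose, push and grip.
It fails at once if another loose thing on the table is shifted by more than 30 mm (distance of any of phone, charger, screwdriver, roller, watch_case, mug from where it was at the start of the episode above 0.03 m).
It also fails if it takes over 56 s, if anything falls off the work surface, if the arm or the gripper's body presses on something with over 40 N, if the wrist force passes 120 N, or if a joint passes its speed limit or range.

### The arm

A 6-joint arm with a two-finger parallel gripper is mounted at the origin on the work surface. World frame = base frame: x ahead of the robot, y to its left, z up, the work surface at z = 0. Lengths are in mm, angles in rad, forces in N, time in s.
With the tool pointing down it reaches from about 300 to 825 mm from the base axis. Payload 5.4 kg.
Tool frame: the origin (TCP) lies between the finger pads; the fingertips stand ctrl.finger_overhang ahead of it and the grasp point (between the pads) lies 8 mm behind it (ctrl.finger_overhang is the distance from the TCP to the fingertips, in mm); z points along the fingers, y is the line along which they close (so a half turn about z gives the same grasp; the last joint's range is limited). The gripper opens to 92 mm and grips with 3 to 60 N. Pads are 20 mm wide; open, the fingers measure 128 mm over their backs; the gripper's body (75 mm by 189 mm) begins 69 mm behind the grasp point.
Start: joints at [0.993, 0.158, 1.597, -0, 1.386, -0.21], TCP at [206.758, 536.523, 225.601] pointing down, gripper open.
Joint ranges: [-2.91, 2.91], [-0.94, 2.29], [0.18, 2.7], [-1.29, 4.43], [0.17, 2.64], [-3, 3]. Speed limits (rad/s): [2.57, 2.57, 3.14, 3.14, 3.14, 3.14].

### API

Orientations are given as a unit quaternion [x, y, z, w].
In Python, from workcell import ctrl gives the robot as it stands.
- The arm moves only by the tool step_arm, never from a script. Its argument "motion" is a list of rows, each a list of 7 numbers: the finger opening in m, from 0 to 0.0919, then the shift along the tool's x, y, z in m, then the turn, a rotation vector about the tool's x, y, z in degrees. In form: [[fingers, tx, ty, tz, ax, ay, az], ...]. A call has 1 to 12 rows; each row is the pose to reach, as a shift and turn from the pose commanded when the call began, along the tool's axes at that moment; what a row does not reach only later rows make up. A row lasts 1/10 s, in which the tool goes at most 50 mm and 8.59 degrees, less where a joint would pass 70% of its speed; a pose out of reach is approached as far as the arm can. A call with a gripper value outside its range is refused whole. The fingers move at their own pace and stop on an object; "grip_force" is the grip in N (left out, the last holds). Time passes only in rows, so rows that repeat a pose let the fingers close. It gives the time, the measured TCP pose, the force, the opening and the grip force at its end, in the units of the state.
- ctrl.sense(): the state, without advancing time (a new reading comes with each control period).
- ctrl.get_image(name): name is "side" or "top" or "wrist"; returns a dict with "img" (384x512x3 uint8, red, green, blue), "range_z" (384x512 float32, mm along the optical axis (not along the pixel's ray), 0 where there is no reading), "camera_matrix" (3x3 intrinsics, pixels), "D" ([k1, k2, p1, p2, k3] as OpenCV has them; the pictures are not rectified), "R" (3x3) and "t" (3): a world point X has camera coordinates R X + t. Camera axes: x right, y down, z forward; pixel columns grow to the right and rows downward; lengths in mm; the calibration is good to about 2 mm. A picture is of the moment at which its call begins.
- ctrl.finish_job(): hands the job in; it is judged then, once.
The state is a dict: "time_s": time; "q": joint angles; "dq": joint speeds; "joint_efforts": joint torques, N m; "position": TCP position; "ee_rot": TCP orientation; "ft_force": force on the tool from outside, world axes, zero at the start; "ft_torque": the same for the moment, N m; "grip_width": finger opening in mm; "grip_force": force on a finger pad.
Only numpy, scipy, OpenCV 4.12 (cv2) and the standard library are available. Lean on these libraries where they do the work, as an engineer would, in place of code of your own. Each camera call takes 0.05 s, during which the arm holds its last target. There are 200 camera calls.

## Working session

There is one attempt and no reset: what is moved stays moved. The work goes in short steps, Python scripts to look and compute and a tool call to move; the robot and the scene stay as the last step left them, time stands still between calls to the robot, and variables do not carry over. Pictures are saved under pics/ and viewed, at most 10 in all, crops included, and the job is handed in when it is done.

Besides the shell and the picture viewer there is one more tool, called by a JSON object that holds its "op" and its "data". step_arm: Moves the arm, as the interface text tells. Its arguments: {"type":"object","properties":{"motion":{"type":"array","items":{"type":"array","items":{"type":"number"}}},"grip_force":{"type":"number"}},"required":["motion"]}

```bash
ls; mkdir -p pics
cat > h.py <<'E'
import numpy as np, cv2, pickle
from workcell import ctrl
def grab(n):
    d=ctrl.get_image(n); pickle.dump(d,open(n+'.pkl','wb')); return d
def ld(n): return pickle.load(open(n+'.pkl','rb'))
def ray(d,px):
    p=cv2.undistortPoints(np.array(px,float).reshape(-1,1,2),np.array(d['camera_matrix']),np.array(d['D'])).reshape(-1,2)
    R=np.array(d['R']);t=np.array(d['t']); c=-R.T@t
    return c,np.c_[p,np.ones(len(p))]@R
def plane(d,px,z):
    c,v=ray(d,px); return c+v*((z-c[2])/v[:,2])[:,None]
def cloud(d):
    h,w=d['range_z'].shape; u,v=np.meshgrid(np.arange(w),np.arange(h))
    c,r=ray(d,np.c_[u.ravel(),v.ravel()]); return (c+r*np.array(d['range_z']).reshape(-1,1)).reshape(h,w,3)
def proj(d,X):
    rv=cv2.Rodrigues(np.array(d['R']))[0]
    return cv2.projectPoints(np.array(X,float).reshape(-1,1,3),rv,np.array(d['t'],float),np.array(d['camera_matrix']),np.array(d['D']))[0].reshape(-1,2)
E
python3 - <<'E'
from h import *
for n in ('top','side'):
    d=grab(n); cv2.imwrite(f'pics/{n}0.png',d['img'][...,::-1])
s=ctrl.sense(); print(s, ctrl.finger_overhang)
E
```

```text
pics
{'time_s': 0.1, 'q': array([ 9.92885275e-01,  1.58974946e-01,  1.59807925e+00, -1.37989163e-05,
        1.38621461e+00, -2.10052747e-01]), 'dq': array([-0.00115254, -0.00165318, -0.00046398,  0.00135909,  0.00017427,
        0.00079982]), 'joint_efforts': array([ 4.73967812e-04, -3.86504638e+01, -3.22959530e+01,  7.01941643e-02,
        3.39975336e-02, -3.17411104e-05]), 'position': array([206.47608072, 536.0689815 , 224.73714757]), 'ee_rot': array([ 1.82892539e-01,  9.83132553e-01, -7.76471588e-04, -3.15448833e-04]), 'ft_force': array([-0.54091776,  0.47959869,  0.632108  ]), 'ft_torque': array([-0.00360219, -0.00251195, -0.00881438]), 'grip_force': 0.0, 'grip_width': 91.59588235895977} 11.0
```

View pics/top0.png

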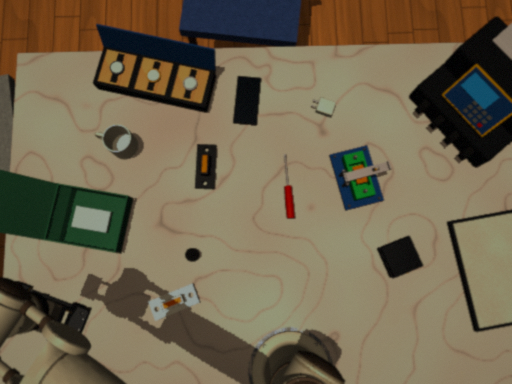

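View pics/side0.png

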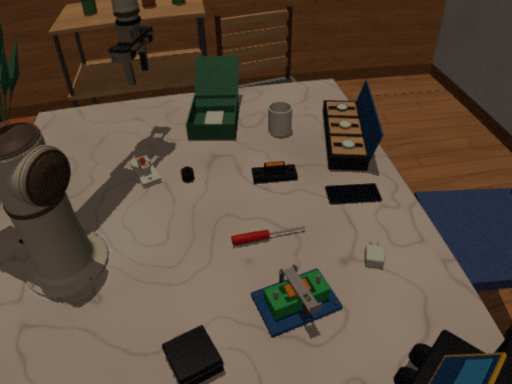

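The top view shows the stand at (357,177), with its hasp's free end near (386,168). There are two cover-like parts: a black one with an orange stripe at (205,166) and a white look-alike at (175,301). The black one fits the description. I'll measure it and confirm it with an enlarged crop.

Run:
```python
from h import *
d=ld('top'); P=cloud(d); img=d['img']; hsv=cv2.cvtColor(img,cv2.COLOR_RGB2HSV)
H,S,V=[hsv[...,i].astype(int) for i in range(3)]
def rect(m,z,name):
    ys,xs=np.nonzero(m)
    W=plane(d,np.c_[xs,ys],z) if z is not None else P[m]
    r=cv2.minAreaRect(W[:,:2].astype(np.float32)); print(name,len(xs),np.round(r[0],1),np.round(r[1],1),round(r[2],1),'z',np.round(np.percentile(P[m][:,2],[5,50,95]),1))
def reg(x0,y0,x1,y1):
    m=np.zeros(H.shape,bool); m[y0:y1,x0:x1]=1; return m
st=reg(325,140,400,215)
rect(st&(H>100)&(H<125)&(S>120),12,'blue')
g=st&(H>45)&(H<85)&(S>120); rect(g,50,'green')
rect(st&(P[...,2]>58),None,'hasp+')
co=reg(188,138,222,195)
rect(co&(P[...,2]>8),None,'cover cloud')
rect(co&(P[...,2]>8)&(P[...,2]<22),None,'cover plate')
rect(co&(P[...,2]>36),None,'rib')
o=co&(H<25)&(S>150)&(V>120); rect(o,44,'stripe')
# heights of other things
for n,b in dict(phone=(230,70,265,130),charger=(308,90,340,120),screw=(278,150,300,222),roller=(180,243,205,266),watch=(375,230,428,280),mug=(95,115,140,160),wlook=(145,280,202,325)).items():
    m=reg(*b)&(P[...,2]>6); rect(m,None,n)
a=img[130:330,130:235]; b=img[130:225,315:410]
A=cv2.resize(a,None,fx=3,fy=3,interpolation=cv2.INTER_CUBIC); B=cv2.resize(b,None,fx=5,fy=5,interpolation=cv2.INTER_CUBIC)
c=np.zeros((600,800,3),np.uint8); c[:600,:315]=A; c[:475,320:795]=B
cv2.imwrite('pics/crop1.png',c[...,::-1])
```

```text
blue 842 [ 531.8 -210.5] [165.1 111.2] 12.8 z [ 8.  13.  17.4]
green 692 [ 531.2 -208.7] [133.4  64.8] 12.8 z [18.4 49.1 55.3]
hasp+ 538 [422.8 -90.6] [ 94.6 470.4] 41.9 z [59.9 71.9 97. ]
cover cloud 867 [452.5 196.6] [400.8 106.3] 15.6 z [11.8 17.4 46.9]
cover plate 644 [572.  219.4] [ 83.6 137.9] 85.1 z [11.1 16.2 20.5]
rib 187 [435.  173.5] [359.1  44.2] 19.9 z [40.4 45.  50.7]
stripe 68 [576.7 225.6] [11.3 43.7] 89.4 z [41.5 45.3 50.2]
phone 1078 [571.4 103.1] [101.6 594.8] 88.9 z [ 6.6 10.  15.1]
charger 313 [531.5 -48.3] [ 92.  579.2] 70.5 z [ 7.4 26.8 32.7]
screw 395 [435.5   7.3] [ 80.9 355.7] 75.3 z [ 7.  22.2 29.3]
roller 173 [291.8 201.5] [216.5  52.6] 67.0 z [11.7 30.3 44. ]
watch 1283 [ 310.5 -152.2] [485.3 134.5] 88.3 z [11.3 49.7 54.6]
mug 877 [503.8 316. ] [642.3 122.8] 46.5 z [ 7.  51.1 92.1]
wlook 1023 [201.  240.7] [124.  307.8] 4.1 z [10.5 17.2 47.4]
```

View pics/crop1.png

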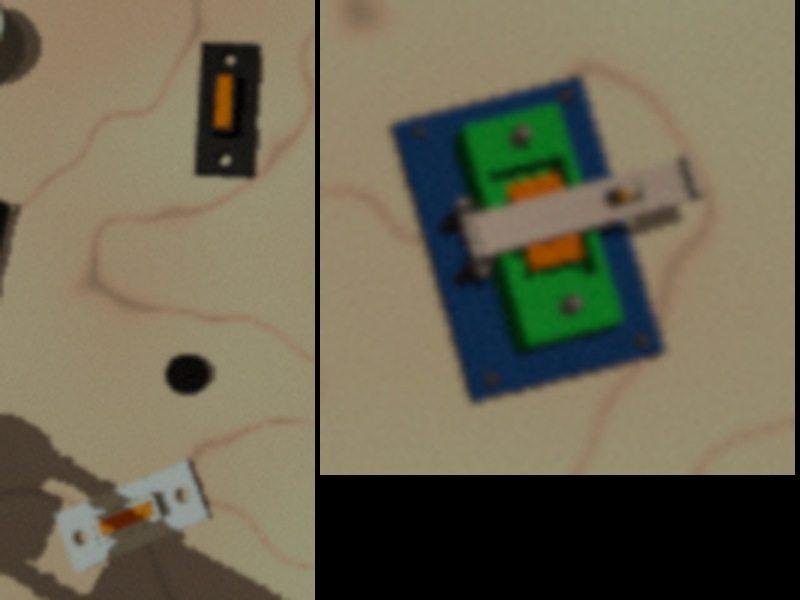

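The crop confirms it: the black plate with two holes and an orange stripe at (205,166) is the cover, and the white one at (175,301) is the look-alike to leave alone. The hasp lies over the staple and points to image right. I'll hover over the cover first for a wrist view, since it is on the way.

```bash
cat >> h.py <<'E'
from scipy.spatial.transform import Rotation as Ro
def down(yaw_y):  # tool z down, tool y at yaw (deg) in world
    a=np.radians(yaw_y); y=np.array([np.cos(a),np.sin(a),0]); z=np.array([0,0,-1.]); return Ro.from_matrix(np.c_[np.cross(y,z),y,z])
def rel(p,R,s=None):
    s=s or ctrl.sense(); R0=Ro.from_quat(s['ee_rot'])
    return np.round(R0.inv().apply(np.array(p)-s['position'])/1000,4),np.round((R0.inv()*R).as_rotvec(degrees=True),2)
E
python3 - <<'E'
from h import *
print(rel([577,225,250],down(90)))
E
```

```text
(array([-0.4576, -0.1571, -0.0252]), array([ -0.09,  -0.04, -21.08]))
```

{"op": "step_arm", "data": {"motion": [[0.0919, -0.458, -0.157, -0.025, 0, 0, -21], [0.0919, -0.458, -0.157, -0.025, 0, 0, -21], [0.0919, -0.458, -0.157, -0.025, 0, 0, -21], [0.0919, -0.458, -0.157, -0.025, 0, 0, -21], [0.0919, -0.458, -0.157, -0.025, 0, 0, -21], [0.0919, -0.458, -0.157, -0.025, 0, 0, -21], [0.0919, -0.458, -0.157, -0.025, 0, 0, -21], [0.0919, -0.458, -0.157, -0.025, 0, 0, -21], [0.0919, -0.458, -0.157, -0.025, 0, 0, -21], [0.0919, -0.458, -0.157, -0.025, 0, 0, -21], [0.0919, -0.458, -0.157, -0.025, 0, 0, -21], [0.0919, -0.458, -0.157, -0.025, 0, 0, -21]]}}

```text
time_s: 1.3
position: [577.7, 224.7, 249.8]
ee_rot: [0.002, 1.0, 0.0, -0.001]
ft_force: [0.2, -0.0, -0.8]
grip_width: 92.2
grip_force: 0.0
```

Run:
```python
from h import *
d=grab('wrist'); s=ctrl.sense(); print(s['time_s'],s['position'],s['ee_rot'])
print(proj(d,[577,225,20]))
cv2.imwrite('pics/w1.png',d['img'][...,::-1])
```

```text
1.35 [577.03144511 225.58811533 249.9297045 ] [ 7.10729880e-04  9.99999429e-01  7.97168007e-05 -7.93854677e-04]
[[259.55188532 162.18797016]]
```

View pics/w1.png

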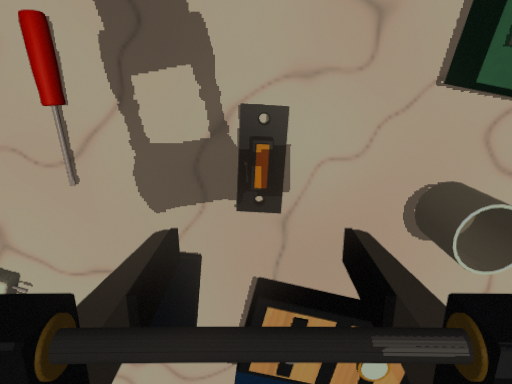

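The wrist view shows the cover at (262,160), with holes at (264,118) and (259,198). I'll measure the holes and the plate outline.

Run:
```python
from h import *
d=ld('wrist'); img=d['img']; hsv=cv2.cvtColor(img,cv2.COLOR_RGB2HSV); V=hsv[...,2].astype(int); S=hsv[...,1].astype(int)
sub=(slice(98,220),slice(228,300))
pl=np.zeros(V.shape,bool); pl[sub]=(V[sub]<55)|((S[sub]>180)&(V[sub]>120)&(hsv[...,0][sub]<25))
P=cloud(d)
# holes
for (u,v) in ((264,118),(259,198)):
    m=np.zeros(V.shape,np.uint8); w=V[v-9:v+10,u-9:u+10]; m[v-9:v+10,u-9:u+10]=w>75
    n,l,st,c=cv2.connectedComponentsWithStats(m); k=l[v,u]; print('hole px',c[k],st[k], plane(d,c[k],16),plane(d,c[k],8))
# plate by depth at 16
m=np.zeros(V.shape,bool); m[sub]=(P[...,2][sub]>10)&(P[...,2][sub]<24)
ys,xs=np.nonzero(m); W=plane(d,np.c_[xs,ys],16)[:,:2].astype(np.float32); print('plate',cv2.minAreaRect(W))
m[sub]|=(P[...,2][sub]>=24); print('z',np.median(P[m&(P[...,2]<24)][:,2]))
o=np.zeros(V.shape,bool); o[sub]=(S[sub]>150)&(V[sub]>70)&(hsv[...,0][sub]<25)
ys,xs=np.nonzero(o); W=plane(d,np.c_[xs,ys],44)[:,:2].astype(np.float32); print('stripe',cv2.minAreaRect(W))
q=P[sub].reshape(-1,3); r=q[q[:,2]>38]; print('rib',len(r),cv2.minAreaRect(r[:,:2].astype(np.float32)),np.median(r[:,2]))
# next: hover over hasp
a=12.8
ax=np.radians(a); R2=np.array([[np.cos(ax),-np.sin(ax)],[np.sin(ax),np.cos(ax)]])
end=np.array([531.8,-210.5])+R2@np.array([0,-66.]); print(end)
print(rel([480,-210,250],down(a)))
```

```text
hole px [263.37333333 117.62666667] [259 113  10  10  75] [[525.59459177 229.55115009  16.        ]] [[526.20215975 229.61401521   8.        ]]
hole px [258.62162162 198.32432432] [255 196   8   6  37] [[623.42205451 223.69340265  16.        ]] [[626.02155096 223.63699436   8.        ]]
plate ((576.0946044921875, 226.68081665039062), (55.937625885009766, 129.9607696533203), 86.56488037109375)
z 15.841545923084738
stripe ((576.780029296875, 226.9106903076172), (14.534699440002441, 50.97866439819336), 86.2824478149414)
rib 1152 ((550.9990234375, 228.24310302734375), (23.955055236816406, 110.06272888183594), 86.49711608886719) 44.30476034353251
[ 546.42220084 -274.85985738]
(array([ 0.0964, -0.4357,  0.    ]), array([-5.000e-02, -8.000e-02,  7.712e+01]))
```

{"op": "step_arm", "data": {"motion": [[0.06, 0.045, -0.436, 0, 0, 0, 77], [0.06, 0.045, -0.436, 0, 0, 0, 77], [0.06, 0.045, -0.436, 0, 0, 0, 77], [0.06, 0.045, -0.436, 0, 0, 0, 77], [0.06, 0.045, -0.436, 0, 0, 0, 77], [0.06, 0.045, -0.436, 0, 0, 0, 77], [0.06, 0.045, -0.436, 0, 0, 0, 77], [0.06, 0.045, -0.436, 0, 0, 0, 77], [0.06, 0.045, -0.436, 0, 0, 0, 77], [0.06, 0.045, -0.436, 0, 0, 0, 77], [0.06, 0.045, -0.436, 0, 0, 0, 77], [0.06, 0.045, -0.436, 0, 0, 0, 77]]}}

```text
time_s: 2.55
position: [532.3, -208.5, 250.5]
ee_rot: [0.622, 0.783, 0.0, -0.0]
ft_force: [0.5, 0.7, -0.4]
grip_width: 59.6
grip_force: 0.0
```

Run:
```python
from h import *
d=grab('wrist'); s=ctrl.sense(); print(s['time_s'],s['position'],s['ee_rot'],s['q'])
cv2.imwrite('pics/w2.png',d['img'][...,::-1])
img=d['img']; hsv=cv2.cvtColor(img,cv2.COLOR_RGB2HSV); H,S,V=[hsv[...,i].astype(int) for i in range(3)]
P=cloud(d); ok=np.hypot(P[...,0]-532,P[...,1]+210)<130
def big(m):
    n,l,st,c=cv2.connectedComponentsWithStats(m.astype(np.uint8)); k=1+np.argmax(st[1:,4]); return l==k
def rect(m,z,n):
    ys,xs=np.nonzero(m); W=plane(d,np.c_[xs,ys],z)[:,:2].astype(np.float32); print(n,len(xs),cv2.minAreaRect(W),np.median(P[m][:,2]))
rect(ok&(H>100)&(H<125)&(S>120)&(abs(P[...,2]-12)<5),12,'blue')
rect(ok&(H>45)&(H<85)&(S>100)&(abs(P[...,2]-50)<4),50,'green')
rect(big(ok&(P[...,2]>58)&(S<90)),66,'hasp')
```

```text
2.6 [ 532.38941521 -208.53426201  250.59466065] [ 6.21681165e-01  7.83270372e-01  1.68754686e-04 -1.61526288e-04] [-5.84795500e-01  1.33960564e-01  1.57463394e+00  3.67506062e-04
  1.43329099e+00 -8.13867772e-01]
blue 2713 ((532.275634765625, -209.2600860595703), (167.1339111328125, 112.37120056152344), 13.161086082458496) 11.829167505267435
green 3017 ((531.8209838867188, -209.38356018066406), (129.9634552001953, 56.18955993652344), 12.37842082977295) 49.79320549108985
hasp 39580 ((566.2357788085938, -375.21697998046875), (647.644775390625, 215.0953826904297), 13.120680809020996) 343.5181370816047
```

View pics/w2.png

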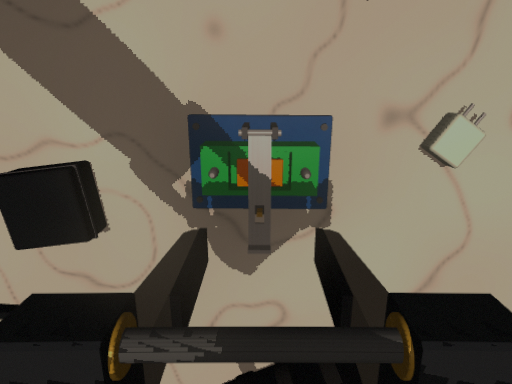

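The stand is centred at about (260,170), with dowels at (213,174) and (306,174). The strap runs down column 260 to its end at row 250. Next I descend astride the free end.

{"op": "step_arm", "data": {"motion": [[0.06, -0.067, -0.001, 0.06, 0, 0, 0], [0.06, -0.067, -0.001, 0.1, 0, 0, 0], [0.06, -0.067, -0.001, 0.14, 0, 0, 0], [0.06, -0.067, -0.001, 0.17, 0, 0, 0], [0.06, -0.067, -0.001, 0.194, 0, 0, 0], [0.06, -0.067, -0.001, 0.194, 0, 0, 0], [0.06, -0.067, -0.001, 0.194, 0, 0, 0]]}}

```text
time_s: 3.3
position: [546.8, -275.2, 57.4]
ee_rot: [0.622, 0.783, 0.0, 0.0]
ft_force: [1.4, -0.7, 0.5]
grip_width: 60.2
grip_force: 0.0
```

{"op": "step_arm", "data": {"grip_force": 10, "motion": [[0.02, 0, 0, 0, 0, 0, 0], [0.02, 0, 0, 0, 0, 0, 0], [0.02, 0, 0, 0, 0, 0, 0], [0.02, 0, 0, 0, 0, 0, 0], [0.02, 0, 0, 0, 0, 0, 0], [0.02, 0, 0, 0, 0, 0, 0]]}}

```text
time_s: 3.9
position: [546.2, -276.4, 56.8]
ee_rot: [0.623, 0.782, -0.0, 0.0]
ft_force: [0.1, -0.7, 1.1]
grip_width: 23.8
grip_force: 10.0
```

{"op": "step_arm", "data": {"motion": [[0.02, 0.0013, 0, -0.0167, 0, 0, 0], [0.02, 0.005, 0, -0.033, 0, 0, 0], [0.02, 0.0112, 0, -0.0487, 0, 0, 0], [0.02, 0.0196, 0, -0.0632, 0, 0, 0], [0.02, 0.03, 0, -0.0763, 0, 0, 0], [0.02, 0.0424, 0, -0.0877, 0, 0, 0], [0.02, 0.0563, 0, -0.0972, 0, 0, 0], [0.02, 0.0714, 0, -0.1044, 0, 0, 0], [0.02, 0.0875, 0, -0.1093, 0, 0, 0], [0.02, 0.104, 0, -0.1117, 0, 0, 0]]}}

```text
time_s: 4.9
position: [522.8, -174.1, 168.9]
ee_rot: [0.623, 0.782, -0.0, 0.001]
ft_force: [3.8, -1.1, -6.4]
grip_width: 23.7
grip_force: 10.0
```

{"op": "step_arm", "data": {"motion": [[0.02, 0.0168, 0, 0, 0, 0, 0], [0.02, 0.0333, 0, 0.0026, 0, 0, 0], [0.02, 0.0494, 0, 0.0077, 0, 0, 0], [0.02, 0.0644, 0, 0.015, 0, 0, 0], [0.02, 0.0738, 0, 0.0212, 0, 0, 0], [0.02, 0.0825, 0, 0.0282, 0, 0, 0], [0.02, 0.0874, 0, 0.0328, 0, 0, 0], [0.02, 0.0874, 0, 0.0328, 0, 0, 0]]}}

```text
time_s: 5.7
position: [503.3, -88.3, 134.8]
ee_rot: [0.623, 0.782, 0.001, -0.001]
ft_force: [3.3, 3.3, 2.2]
grip_width: 24.0
grip_force: 10.0
```

{"op": "step_arm", "data": {"motion": [[0.07, 0, 0, 0, 0, 0, 0], [0.07, 0, 0, 0, 0, 0, 0], [0.07, 0, 0, 0, 0, 0, 0], [0.07, 0, 0, 0, 0, 0, 0], [0.07, 0, 0, -0.05, 0, 0, 0], [0.07, 0, 0, -0.1, 0, 0, 0], [0.07, -0.04, 0, -0.12, 0, 0, 0], [0.07, -0.08, 0, -0.12, 0, 0, 0], [0.07, -0.115, 0, -0.12, 0, 0, 0], [0.07, -0.115, 0, -0.12, 0, 0, 0], [0.07, -0.115, 0, -0.12, 0, 0, 0]]}}

```text
time_s: 6.8
position: [528.7, -201.9, 255.0]
ee_rot: [0.624, 0.782, 0.0, -0.001]
ft_force: [0.3, 0.6, -0.3]
grip_width: 70.0
grip_force: 0.0
```

Run:
```python
from h import *
d=grab('wrist'); s=ctrl.sense(); print(s['time_s'],s['position'],s['ee_rot'])
img=d['img']; hsv=cv2.cvtColor(img,cv2.COLOR_RGB2HSV); H,S,V=[hsv[...,i].astype(int) for i in range(3)]
P=cloud(d)
a=np.radians(12.6); c,sn=np.cos(a),np.sin(a); dx=P[...,0]-531.9; dy=P[...,1]+209.4
L=np.stack([dx*c+dy*sn,-dx*sn+dy*c,P[...,2]],-1)
m=(abs(L[...,0])<80)&(abs(L[...,1])<40)&(abs(L[...,2]-50)<4)&(H>45)&(H<85)&(S>100)
ys,xs=np.nonzero(m); print('green',cv2.minAreaRect(plane(d,np.c_[xs,ys],50)[:,:2].astype(np.float32)))
for sx in(1,-1):
    m=(abs(L[...,0]-50*sx)<12)&(abs(L[...,1])<12)&(L[...,2]>64)&(L[...,2]<80)
    print('dowel',m.sum(),np.median(P[m],0),np.percentile(P[m][:,2],95)); 
h=(L[...,2]>75)&(L[...,2]<200)&(abs(L[...,0])<11)&(L[...,1]>44)&(L[...,1]<200)
q=L[h]; print('hasp',h.sum()); A=np.polyfit(q[:,1],q[:,2],1); print(A, 'theta',np.pi-np.arctan(A[0]), q[:,2].max(),q[:,1].max())
full=img.copy(); cv2.imwrite('pics/w3.png',full[...,::-1])
```

```text
6.85 [ 528.6839755  -201.09541769  255.09437169] [ 6.23106866e-01  7.82136431e-01  1.08772188e-04 -6.51969202e-04]
green ((531.6520385742188, -208.8057861328125), (129.76133728027344, 55.573795318603516), 12.90357780456543)
dowel 58 [ 579.80816688 -197.68383552   68.10342513] 70.47676496632273
dowel 60 [ 483.48666577 -219.39403437   67.30045515] 70.29603504430641
hasp 2910
[ 0.86678427 34.68540376] theta 2.427434801583367 154.97214871124015 143.94158723947854
```

View pics/w3.png

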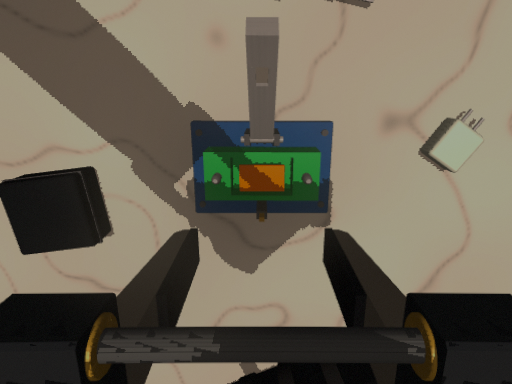

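The hasp now lies back past its hinge at (262,20–130), at about 2.4 rad. The dowels at (216,178) and (307,178) are clear. Next is the cover.

Run:
```python
from h import *
print(rel([576.1,226.7,150],down(86.57)))
```

```text
(array([0.4063, 0.1419, 0.1055]), array([ 1.000e-02, -8.000e-02, -7.366e+01]))
```

{"op": "step_arm", "data": {"motion": [[0.07, 0.4063, 0.1419, 0.02, 0, 0, -73.7], [0.07, 0.4063, 0.1419, 0.04, 0, 0, -73.7], [0.07, 0.4063, 0.1419, 0.05, 0, 0, -73.7], [0.07, 0.4063, 0.1419, 0.06, 0, 0, -73.7], [0.07, 0.4063, 0.1419, 0.06, 0, 0, -73.7], [0.07, 0.4063, 0.1419, 0.06, 0, 0, -73.7], [0.07, 0.4063, 0.1419, 0.06, 0, 0, -73.7], [0.07, 0.4063, 0.1419, 0.06, 0, 0, -73.7], [0.07, 0.4063, 0.1419, 0.1, 0, 0, -73.7], [0.07, 0.4063, 0.1419, 0.105, 0, 0, -73.7], [0.07, 0.4063, 0.1419, 0.105, 0, 0, -73.7], [0.07, 0.4063, 0.1419, 0.105, 0, 0, -73.7]]}}

```text
time_s: 8.05
position: [576.6, 225.6, 151.6]
ee_rot: [0.03, 1.0, -0.0, 0.0]
ft_force: [-0.0, -0.3, -0.7]
grip_width: 70.2
grip_force: 0.0
```

Run:
```python
from h import *
d=grab('wrist'); P=cloud(d)
m=(np.hypot(P[...,0]-576,P[...,1]-226.7)<80)&(P[...,2]>10)&(P[...,2]<22)
ys,xs=np.nonzero(m); print('plate',m.sum(),cv2.minAreaRect(plane(d,np.c_[xs,ys],16)[:,:2].astype(np.float32)))
s=ctrl.sense(); print(s['position'],s['ee_rot'],rel([576.1,226.7,30],down(86.57)))
```

```text
plate 6124 ((575.7646484375, 226.78741455078125), (55.94792175292969, 129.70126342773438), 86.5418472290039)
[577.29668546 225.27141717 152.38942782] [3.02401144e-02 9.99541849e-01 7.71951304e-05 1.27375199e-03] (array([0.0016, 0.0013, 0.1224]), array([ 0.01,  0.15, -0.04]))
```

{"op": "step_arm", "data": {"motion": [[0.07, 0.001, 0.001, 0.05, 0, 0, 0], [0.07, 0.001, 0.001, 0.09, 0, 0, 0], [0.07, 0.001, 0.001, 0.11, 0, 0, 0], [0.07, 0.001, 0.001, 0.121, 0, 0, 0], [0.07, 0.001, 0.001, 0.121, 0, 0, 0], [0.07, 0.001, 0.001, 0.121, 0, 0, 0]]}}

```text
time_s: 8.7
position: [577.3, 226.9, 31.7]
ee_rot: [0.03, 1.0, 0.0, 0.002]
ft_force: [-0.2, -0.3, 0.6]
grip_width: 69.6
grip_force: 0.0
```

{"op": "step_arm", "data": {"grip_force": 45, "motion": [[0.02, 0, 0, 0, 0, 0, 0], [0.02, 0, 0, 0, 0, 0, 0], [0.02, 0, 0, 0, 0, 0, 0], [0.02, 0, 0, 0, 0, 0, 0], [0.02, 0, 0, 0, 0, 0, 0], [0.02, 0, 0, 0, 0, 0, 0], [0.02, 0, 0, 0, 0, 0, 0]]}}

```text
time_s: 9.4
position: [575.5, 227.0, 29.5]
ee_rot: [0.029, 1.0, -0.0, -0.0]
ft_force: [-0.6, -0.7, 0.5]
grip_width: 23.5
grip_force: 45.0
```

Run:
```python
from h import *
s=ctrl.sense(); print(s['position'],s['ee_rot'],s['q'],s['grip_width'])
print(rel([531.7,-208.8,170],down(102.8)))
```

```text
[575.5221664  226.98407295  29.52309236] [ 2.94204206e-02  9.99567113e-01 -1.55062568e-04 -3.65055166e-05] [ 1.80776028e-01  4.84883029e-01  1.60428990e+00 -3.31607462e-04
  1.05255586e+00 -1.33100668e+00] 23.5231626910415
(array([ 0.0181, -0.4377, -0.1403]), array([-2.000e-02, -1.000e-02, -1.617e+01]))
```

{"op": "step_arm", "data": {"motion": [[0.02, 0, 0, -0.03, 0, 0, 0], [0.02, 0, 0, -0.075, 0, 0, 0], [0.02, 0, 0, -0.12, 0, 0, 0], [0.02, 0, -0.02, -0.16, 0, 0, -2], [0.02, 0.0, -0.06, -0.19, 0, 0, -5], [0.02, 0.005, -0.1, -0.2, 0, 0, -8], [0.02, 0.01, -0.145, -0.2, 0, 0, -12], [0.02, 0.01, -0.19, -0.2, 0, 0, -16.2], [0.02, 0.01, -0.235, -0.2, 0, 0, -16.2], [0.02, 0.015, -0.28, -0.2, 0, 0, -16.2], [0.02, 0.018, -0.325, -0.2, 0, 0, -16.2], [0.02, 0.018, -0.37, -0.2, 0, 0, -16.2]]}}

```text
time_s: 10.6
position: [534.8, -142.5, 228.9]
ee_rot: [-0.112, 0.994, 0.0, -0.0]
ft_force: [0.9, 0.8, -2.4]
grip_width: 23.9
grip_force: 45.0
```

Run:
```python
from h import *
s=ctrl.sense(); print(s['position'],s['ee_rot'],s['grip_width'])
print(rel([531.7,-208.8,230],down(102.8)))
```

```text
[ 534.75967017 -142.51872827  228.88593672] [-1.11697318e-01  9.93742090e-01  4.33556689e-04 -4.24225133e-04] 23.8666094664073
(array([ 0.0177, -0.0639, -0.0012]), array([ 0.05, -0.04,  0.03]))
```

Now I go over the seat and measure the held cover in the wrist view.

{"op": "step_arm", "data": {"motion": [[0.02, 0.009, -0.032, 0, 0, 0, 0], [0.02, 0.0177, -0.064, 0, 0, 0, 0], [0.02, 0.0177, -0.064, 0.02, 0, 0, 0], [0.02, 0.0177, -0.064, 0.04, 0, 0, 0], [0.02, 0.0177, -0.064, 0.04, 0, 0, 0], [0.02, 0.0177, -0.064, 0.04, 0, 0, 0]]}}

```text
time_s: 11.2
position: [532.4, -207.1, 189.1]
ee_rot: [-0.112, 0.994, 0.001, -0.001]
ft_force: [0.5, -0.1, -1.3]
grip_width: 23.7
grip_force: 45.0
```

Run:
```python
from h import *
d=grab('wrist'); P=cloud(d); s=ctrl.sense(); p=s['position']; print(p,s['ee_rot'],s['grip_width'])
zt=p[2]-30+16; zt_=zt
m=(np.hypot(P[...,0]-p[0],P[...,1]-p[1])<85)&(abs(P[...,2]-zt)<6)
print('ztop',zt,np.median(P[m][:,2]))
zt=np.median(P[m][:,2]); ys,xs=np.nonzero(m); print('plate',m.sum(),cv2.minAreaRect(plane(d,np.c_[xs,ys],zt)[:,:2].astype(np.float32)))
A=np.c_[P[m][:,:2]-p[:2],np.ones(m.sum())]; print('tilt',np.linalg.lstsq(A,P[m][:,2],rcond=None)[0])
g=(P[...,2]>48)&(P[...,2]<52)&(np.hypot(P[...,0]-532,P[...,1]+209)<80)
print(g.sum()); cv2.imwrite('pics/w4.png',d['img'][...,::-1])
```

```text
[ 532.99132026 -207.40882162  190.139483  ] [-1.11877722e-01  9.93721936e-01 -1.75631719e-04  2.39479678e-04] 23.80849626484677
ztop 176.13948300219226 175.50186452598282
plate 9563 ((528.4813842773438, -206.5860137939453), (121.28387451171875, 55.95784378051758), 12.897627830505371)
tilt [1.03807417e-03 1.77284503e-03 1.75565805e+02]
886
```

View pics/w4.png

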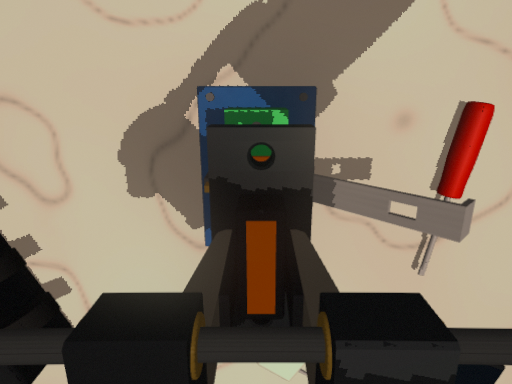

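The picture shows the held cover's near hole at (261,155), with green and orange below through it, and the blue stand's edges at columns 200–316. The far end is hidden by the gripper, so I'll use this hole, the plate sides and the stand's outline in the same image.

Run:
```python
from h import *
d=ld('wrist'); P=cloud(d); img=d['img']; hsv=cv2.cvtColor(img,cv2.COLOR_RGB2HSV); H,S,V=[hsv[...,i].astype(int) for i in range(3)]
m=np.zeros(V.shape,np.uint8); m[138:173,243:280]=(abs(P[138:173,243:280,2]-175.5)>5)
n,l,st,c=cv2.connectedComponentsWithStats(m); k=l[155,261]; print('hole(depth)',c[k],st[k])
ys,xs=np.nonzero(l==k); W=plane(d,np.c_[xs,ys],175.5); r=cv2.minEnclosingCircle(W[:,:2].astype(np.float32)); print(r, W.mean(0))
a=np.radians(12.8); R=np.array([[np.cos(a),np.sin(a)],[-np.sin(a),np.cos(a)]])
seat=np.array([531.7,-208.8])
L=(P[...,:2]-seat)@R.T
pl=abs(P[...,2]-175.5)<6; pl&=(abs(L[...,0])<90)&(abs(L[...,1])<45)
ys,xs=np.nonzero(pl); q=(plane(d,np.c_[xs,ys],175.5)[:,:2]-seat)@R.T; print('plate in seat frame',q.min(0),q.max(0))
b=(H>100)&(H<125)&(S>120)&(abs(P[...,2]-12)<5); ys,xs=np.nonzero(b); q=(plane(d,np.c_[xs,ys],12)[:,:2]-seat)@R.T; print('blue',np.percentile(q,[.3,99.7],axis=0))
b=(H>45)&(H<85)&(S>100)&(abs(P[...,2]-50)<4)&(np.arange(384)[:,None]<128); ys,xs=np.nonzero(b); q=(plane(d,np.c_[xs,ys],50)[:,:2]-seat)@R.T; print('green',np.percentile(q,[.3,99.7],axis=0))
s=ctrl.sense(); print((s['position'][:2]-seat)@R.T)
```

```text
hole(depth) [260.48055556 154.33888889] [250 144  22  21 360]
((483.95330810546875, -216.74896240234375), 5.8960394859313965) [ 483.62337459 -216.85526365  175.5       ]
plate in seat frame [-63.30945859 -25.1666207 ] [57.99399391 30.82184387]
blue [[-83.65647987 -57.61644604]
 [270.96026221 295.4101271 ]]
green [[-65.19051974 -29.12740314]
 [-53.17743228  26.09106381]]
[1.56744359 1.07051664]
```

{"op": "step_arm", "data": {"motion": [[0.02, 0.0008, -0.001, 0.03, 0, 0, 0], [0.02, 0.0015, -0.0015, 0.05, 0, 0, 0], [0.02, 0.0015, -0.0015, 0.065, 0, 0, 0], [0.02, 0.0015, -0.0015, 0.077, 0, 0, 0], [0.02, 0.0015, -0.0015, 0.077, 0, 0, 0], [0.02, 0.0015, -0.0015, 0.077, 0, 0, 0]]}}

```text
time_s: 11.85
position: [532.2, -209.5, 113.3]
ee_rot: [-0.112, 0.994, -0.0, 0.0]
ft_force: [0.1, 0.2, -1.8]
grip_width: 23.7
grip_force: 45.0
```

Run:
```python
from h import *
d=grab('wrist'); P=cloud(d); s=ctrl.sense(); p=s['position']; img=d['img']
seat=np.array([531.7,-208.8]); a=np.radians(12.8); R=np.array([[np.cos(a),np.sin(a)],[-np.sin(a),np.cos(a)]])
F=lambda q:(np.asarray(q)[...,:2]-seat)@R.T
L=F(P); print('tcp',p,F(p))
z0=p[2]-30+16; pl=(abs(P[...,2]-z0)<5)&(abs(L[...,0])<80)&(abs(L[...,1])<40); zt=np.median(P[pl][:,2]); print('top z',z0,zt)
ys,xs=np.nonzero(pl); q=F(plane(d,np.c_[xs,ys],zt)); print('plate',q.min(0),q.max(0))
h=proj(d,[*(seat+R.T@[-48.5,2]),zt])[0]; u,v=np.round(h).astype(int); print('hole px guess',u,v)
w=(slice(v-22,v+23),slice(u-22,u+23)); m=np.zeros(pl.shape,np.uint8); m[w]=P[w][...,2]<zt-4
n,l,st,c=cv2.connectedComponentsWithStats(m); k=1+np.argmax(st[1:,4]); ys,xs=np.nonzero(l==k); W=plane(d,np.c_[xs,ys],zt); print('hole',st[k],cv2.minEnclosingCircle(F(W).astype(np.float32)),F(W.mean(0)))
t=(l==k)&(P[...,2]>66)&(P[...,2]<76); print('dowel',t.sum(),F(np.median(P[t],0)),np.median(P[t][:,2]))
cr=img[v-50:v+50,u-65:u+65]; cv2.imwrite('pics/c5.png',cv2.resize(cr,None,fx=5,fy=5,interpolation=cv2.INTER_CUBIC)[...,::-1])
```

```text
tcp [ 532.40030643 -209.71638837  113.7174402 ] [ 0.4798789  -1.04876736]
top z 99.71744020344087 99.594723546999
plate [-64.05242606 -27.5096827 ] [57.43256442 28.4835239 ]
hole px guess 263 156
hole [250 144  22  22 367] ((-49.283512115478516, 0.46811747550964355), 5.802772045135498) [-49.30210171   0.48639932]
dowel 42 [-48.54486598  -0.7068274 ] 69.51907393869917
```

View pics/c5.png

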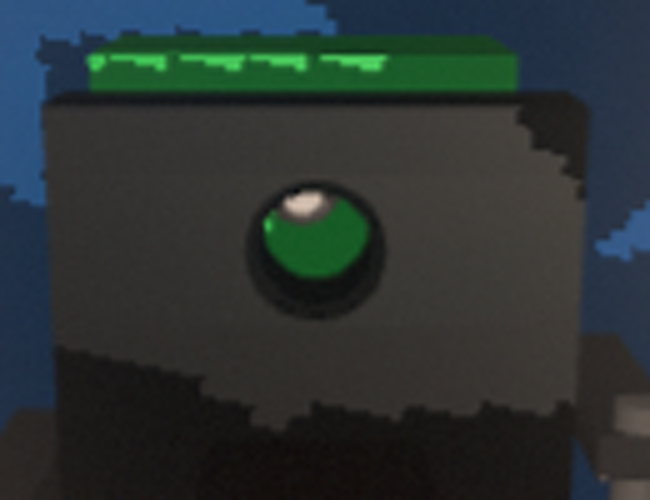

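The crop shows the dowel tip at (305,205) just inside the hole, whose centre is at (315,250). I shift about 1 mm in y and then descend gently.

{"op": "step_arm", "data": {"motion": [[0.02, 0.0005, -0.001, 0.004, 0, 0, 0], [0.02, 0.0005, -0.001, 0.008, 0, 0, 0], [0.02, 0.0005, -0.001, 0.012, 0, 0, 0], [0.02, 0.0005, -0.001, 0.016, 0, 0, 0], [0.02, 0.0005, -0.001, 0.02, 0, 0, 0], [0.02, 0.0005, -0.001, 0.023, 0, 0, 0], [0.02, 0.0005, -0.001, 0.023, 0, 0, 0]]}}

```text
time_s: 12.6
position: [531.1, -210.5, 89.0]
ee_rot: [-0.112, 0.994, -0.0, -0.0]
ft_force: [-0.4, -1.0, -3.2]
grip_width: 23.7
grip_force: 45.0
```

Run:
```python
from h import *
d=grab('wrist'); P=cloud(d); s=ctrl.sense(); p=s['position']
print(p,s['ft_force'],s['ft_torque'],s['grip_width'])
seat=np.array([531.7,-208.8]); a=np.radians(12.8); R=np.array([[np.cos(a),np.sin(a)],[-np.sin(a),np.cos(a)]])
F=lambda q:(np.asarray(q)[...,:2]-seat)@R.T
L=F(P); z0=p[2]-14; pl=(abs(P[...,2]-z0)<5)&(abs(L[...,0])<80)&(abs(L[...,1])<40); zt=np.median(P[pl][:,2])
ys,xs=np.nonzero(pl); q=F(plane(d,np.c_[xs,ys],zt)); print(F(p),'z',z0,zt,'plate',q.min(0),q.max(0))
A=np.c_[L[pl],np.ones(pl.sum())]; print('tilt',np.linalg.lstsq(A,P[pl][:,2],rcond=None)[0])
h=proj(d,[*(seat+R.T@[-50,0]),zt])[0]; u,v=np.round(h).astype(int); print(u,v)
cv2.imwrite('pics/c6.png',cv2.resize(d['img'][v-50:v+50,u-65:u+65],None,fx=5,fy=5,interpolation=cv2.INTER_CUBIC)[...,::-1])
```

```text
[ 531.16456734 -210.43818365   89.21600083] [ 0.3289339  -1.59259371 -2.9446079 ] [-0.10763386  0.085896   -0.06573382] 23.410931645408102
[-0.88506394 -1.47884943] z 75.21600082678034 75.32455169506534 plate [-65.28602657 -28.16357631] [56.0573918  27.81019876]
tilt [-4.67483188e-04 -9.38763308e-05  7.52618805e+01]
261 156
```

View pics/c6.png

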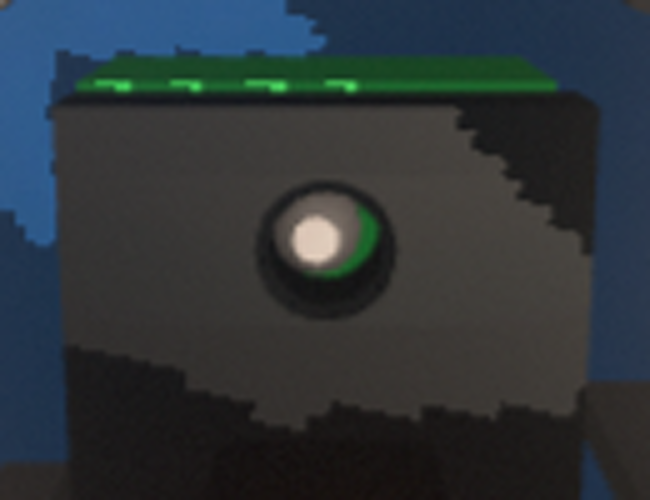

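The dowel is inside the hole: its tip is at (315,240) and the hole centre at (327,250). So the cover is threaded and side forces are small. Next I press down.

{"op": "step_arm", "data": {"grip_force": 60, "motion": [[0.02, 0, -0.0005, 0.002, 0, 0, 0], [0.02, 0, -0.0005, 0.004, 0, 0, 0], [0.02, 0, -0.0005, 0.006, 0, 0, 0], [0.02, 0, -0.0005, 0.008, 0, 0, 0], [0.02, 0, -0.0005, 0.0095, 0, 0, 0], [0.02, 0, -0.0005, 0.0095, 0, 0, 0], [0.02, 0, -0.0005, 0.0095, 0, 0, 0]]}}

```text
time_s: 13.35
position: [531.8, -210.9, 81.2]
ee_rot: [-0.112, 0.994, -0.0, 0.0]
ft_force: [-2.5, 1.7, 6.9]
grip_width: 23.9
grip_force: 60.0
```

```bash
cat > chk.py <<'E'
from h import *
d=grab('wrist'); P=cloud(d); s=ctrl.sense(); p=s['position']
print(s['time_s'],p,s['ft_force'],s['ft_torque'],s['grip_width'],s['grip_force'])
seat=np.array([531.7,-208.8]); a=np.radians(12.8); R=np.array([[np.cos(a),np.sin(a)],[-np.sin(a),np.cos(a)]])
F=lambda q:(np.asarray(q)[...,:2]-seat)@R.T
L=F(P); z0=p[2]-14; pl=(abs(P[...,2]-z0)<5)&(abs(L[...,0])<80)&(abs(L[...,1])<40)&(d['img'].max(-1)<110); zt=np.median(P[pl][:,2])
ys,xs=np.nonzero(pl); q=F(plane(d,np.c_[xs,ys],zt)); print(F(p),'z',z0,zt,'plate',q.min(0),q.max(0))
A=np.c_[L[pl],np.ones(pl.sum())]; print('tilt',np.linalg.lstsq(A,P[pl][:,2],rcond=None)[0])
E
python3 chk.py
```

```text
13.4 [ 531.76569033 -210.94620647   81.19888879] [-3.21405314  2.53797553  8.02551465] [ 0.3678469   0.72600029 -0.01168631] 23.676437335966448 60.003461837768555
[-0.41143093 -2.10742545] z 67.19888879320625 67.53115979643891 plate [-64.74452487 -28.7758084 ] [56.65697279 40.40375256]
tilt [-5.00738558e-04 -4.53730112e-03  6.74452402e+01]
```

{"op": "step_arm", "data": {"motion": [[0.02, 0, 0.0004, 0.001, 0, 0, 0], [0.02, 0, 0.0004, 0.002, 0, 0, 0], [0.02, 0, 0.0004, 0.003, 0, 0, 0], [0.02, 0, 0.0004, 0.003, 0, 0, 0], [0.02, 0, 0.0004, 0.003, 0, 0, 0]]}}

```text
time_s: 13.9
position: [531.8, -210.9, 79.5]
ee_rot: [-0.112, 0.994, -0.0, 0.0]
ft_force: [-7.5, 3.8, 15.3]
grip_width: 23.2
grip_force: 60.0
```

```bash
python3 chk.py
```

```text
13.95 [ 531.76400601 -210.90063948   79.45862482] [-7.28868158  2.50318371 16.38783887] [6.27067017e-01 1.26351401e+00 3.81460327e-04] 23.817055236819183 60.0069934129715
[-0.4029781  -2.06261766] z 65.4586248240874 65.84959875544533 plate [-64.73865431 -38.87116939] [56.66145202 40.58607752]
tilt [ 1.64879123e-03 -3.18828854e-04  6.58822440e+01]
```

{"op": "step_arm", "data": {"motion": [[0.02, 0.0005, 0, 0.0005, 0, 0, 0], [0.02, 0.0005, 0, 0.001, 0, 0, 0], [0.02, 0.0005, 0, 0.001, 0, 0, 0], [0.02, 0.0005, 0, 0.001, 0, 0, 0]]}}

```text
time_s: 14.35
position: [531.8, -210.9, 79.5]
ee_rot: [-0.112, 0.994, -0.0, 0.001]
ft_force: [-7.5, 3.6, 20.3]
grip_width: 23.5
grip_force: 60.0
```

```bash
python3 chk.py
python3 - <<'E'
from h import *
d=grab('side'); seat=[531.7,-208.8,60]
u,v=np.round(proj(d,seat)[0]).astype(int); print(u,v)
u=np.clip(u,80,432); v=np.clip(v,75,309)
cv2.imwrite('pics/s7.png',cv2.resize(d['img'][v-75:v+75,u-80:u+80],None,fx=4,fy=4,interpolation=cv2.INTER_CUBIC)[...,::-1])
E
```

```text
14.4 [ 531.7861546  -210.93415553   79.47933808] [-7.75346328  4.16709125 20.33848148] [ 1.0210797   1.47035003 -0.04664377] 23.620738272860248 60.01016020774841
[-0.38880534 -2.10020781] z 65.47933808053091 65.83173963051824 plate [-64.72898118 -38.77952739] [56.72535187 40.61153085]
tilt [1.48587110e-03 5.87031905e-04 6.58580932e+01]
297 284
```

View pics/s7.png

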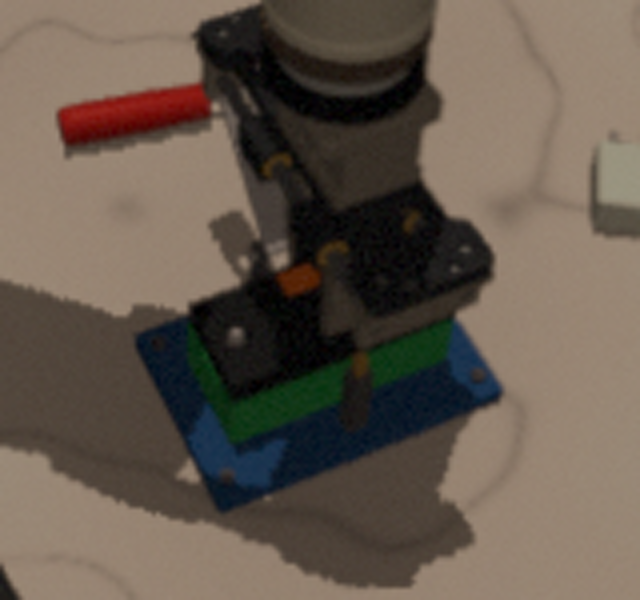

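The side crop shows the cover lying flush on the green half, with a dowel in its hole at (237,335) and the hasp leaning back at (265,210). The tool height stayed at 79.5 mm while the force rose from 16 N to 20 N, so the halves have met. Handing in.

```bash
python3 -c "
from workcell import ctrl
print(ctrl.finish_job())"
```

```text
the job is handed in; nothing more can be done
None
```

I swung the hasp back to about 2.4 rad and fitted the black upper half on both dowels. I handed the job in with it still gripped and pressed flush at about 20 N; the hand-in returned no verdict.

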